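# Stage the adapter and hold the dry box open

### The arm

A 7-joint arm with a two-finger parallel gripper is mounted at the origin on a cart in front of the work surface, level with it; the furniture and walls round the work are solid. World frame = base frame: x ahead of the robot, y to its left, z up, the work surface at z = 0. Lengths are in m, angles in rad, forces in N, time in s.
With the tool pointing down it reaches from about 0.35 to 0.9 m from the base axis. Payload 8.1 kg.
Tool frame: the origin (TCP) lies at the very end of the fingers, on their centre line; the grasp point (between the pads) lies 19 mm behind it; z points along the fingers, y is the line along which they close (so a half turn about z gives the same grasp; the last joint's range is limited). The gripper opens to 92 mm and grips with 3 to 60 N. Pads are 19 mm wide; open, the fingers measure 130 mm over their backs; the gripper's body (75 mm by 190 mm) begins 47 mm behind the grasp point.
Start: joints at [-1.407, 0.434, 0.025, 1.573, -0.012, 1.134, -0.075], TCP at [0.165, 0.603, 0.227] pointing down, gripper open.
Joint ranges: [-2.62, 2.62], [-0.44, 2.09], [-1.27, 1.32], [0.08, 2.57], [-1.32, 4.46], [0.12, 2], [-2.74, 2.74]. Speed limits (rad/s): [2.22, 2.22, 3.01, 3.01, 3.14, 3.14, 3.14].

### API

Orientations are given as a 3x3 rotation matrix whose columns are the frame's x, y, z axes.
In Python, from rig import ctrl gives the robot as it stands. The module is installed in compiled form; this text tells all that it offers.
- The arm moves only by the tool play_rows, never from a script. Its argument "rows" is a list of rows, each an object of numbers: "tx", "ty", "tz": the shift along the world's x, y, z in cm; "roll": the turn about the world's z in degrees. In form: [{"tx": .., "ty": .., "tz": .., "roll": ..}, ...]. A call has 1 to 12 rows; each row is the pose to reach, as a shift and turn from the pose commanded when the call began; what a row does not reach only later rows make up. A row lasts 1/12 s, in which the tool goes at most 41.7 mm and 7.16 degrees, less where a joint would pass 70% of its speed; a pose out of reach is approached as far as the arm can. A call with a gripper value outside its range is refused whole. "fingers" is the finger opening in cm, from 0 to 9.18, set as the call begins (left out, the last holds). The fingers move at their own pace and stop on an object; "newtons" is the grip in N (left out, the last holds). Time passes only in rows, so rows that repeat a pose let the fingers close. It gives the time, the measured TCP pose, the force, the opening and the grip force at its end, in the units of the state.
- ctrl.observe(): the state, without advancing time (a new reading comes with each control period).
- ctrl.snapshot(name): name is "scene" or "top" or "wrist"; returns the picture (420x560x3 uint8, red, green, blue); there is no depth.
- ctrl.get_calibration(name): a dict with "fov_y" (degrees; the focal length in pixels is half the picture's height over the tangent of half this angle, whatever the lens; pixels are square), "cx", "cy" (the principal point, pixels), "R" (3x3) and "t" (3): a world point X has camera coordinates R X + t; the wrist camera has in their place "T_tool_cam" (4x4, takes a point from camera to tool coordinates, whose origin is the TCP and whose axes are the flange's). Camera axes: x right, y down, z forward; pixel columns grow to the right and rows downward; lengths in m; the calibration is good to about 2 mm. A picture is of the moment at which its call begins: read the wrist's pose just before it. get_calibration takes no time and is no camera call.
- ctrl.hand_in(): hands the job in; it is judged then, once.
The state is a dict: "time_s": time; "joint_positions": joint angles; "qvel": joint speeds; "effort": joint torques, N m; "eef_pos": TCP position; "tcp_rot": TCP orientation; "ft_force": force on the tool from outside, world axes, zero at the start; "ft_torque": the same for the moment, N m; "opening": finger opening in m; "grasp_force": force on a finger pad.
Only numpy, scipy, OpenCV 4.12 (cv2) and the standard library are available. Lean on these libraries where they do the work, as an engineer would, in place of code of your own. Each camera call takes 0.05 s, during which the arm holds its last target. There are 200 camera calls.

### The job

Get the dry box ready for a colleague to load: pick the white adapter (hexagonal foot, round stem) out of the yellow bin, stand it upright in the round recess of the green stand beside the box and let go of it, then lift the box's blue lid to 60 degrees, where its edge meets the red mark. The lid falls shut by itself, so finish still holding it there, steady, with the gripper. Leave the other parts in the bin and do not disturb the jar, the beaker and the bottle.

Things in the scene. Friction and masses are not known exactly. Their poses are not given: they have to be found in the camera images.
- stopper_white: The one white PTFE adapter (the fitting to fetch): a hexagonal foot 30 x 34 mm and 8 mm high, above it a round stem 18 mm wide up to 43 mm total height; weighs 20 to 42 g, stands upright on its hexagon in the yellow bin. Origin: centre of its underside; z up the stem. All that lies round it is at most 18 mm high.
- bin: Yellow open parts bin, fixed, 190 (x) x 255 (y) x 32 mm high outside, walls and floor 5 mm. Holds six small parts in any order, one per cell of a 2 x 3 grid (80 mm apart along x, 77 mm along y). Origin: centre of its underside; z up, x away from the robot at yaw 0. Bin and dry box stand side by side, either way round.
- cap_small: Cream shallow jar cap in the bin, 51 mm wide, 14 mm high; stays in the bin. Origin: centre of its underside.
- sampling_cone_1: Copper-coloured cone on a disc in the bin, 45 mm wide, 18 mm high; stays in the bin. Origin: centre of its underside.
- sampling_cone_2: Grey cone on a disc in the bin, 45 mm wide, 18 mm high; stays in the bin. Origin: centre of its underside.
- jar_lid_1: White ribbed screw lid in the bin, 67 mm wide, 17 mm high; stays in the bin. Origin: centre of its underside.
- jar_lid_2: Second white ribbed screw lid in the bin, 67 mm wide, 17 mm high; stays in the bin. Origin: centre of its underside.
- dry_box: White dry box, fixed: chamber 130 (x) x 170 (y) x 75 mm high with blue hinged lid; on its -y side a green stand 76 x 76 x 50 mm high with a round recess. Origin on the worktop; x from front (handle) to hinge; chamber centre at y +40 mm, stand centre at y -85 mm. A thin steel sector round the hinge on the +y side rises to 150 mm above the worktop, with a red mark at 60 degrees of lid opening.
- recess (a point): Centre of the floor of the round recess in the green stand: 42 mm wide, 6 mm deep, its floor 44 mm above the worktop. Axes as the dry box.
- lid_panel (a joint): Opening angle of the blue lid, rad: 0 shut, grows as its front edge is lifted, stop at 1.4; 60 degrees = 1.047. The lid weighs 0.24 to 0.42 kg and a weak spring adds to its weight, so it falls shut from any angle when let go; lifting at the bar takes about 1.5 to 4 N.
- lid_bar (a point): Middle of the lid's steel bar handle: round, 11 mm thick, 90 mm long, parallel to the hinge (along the dry box's y), on two end rods 45 mm in front of the chamber's front face, 80 mm above the worktop when shut; free on all sides between the rods. Moves with the lid on a circle of 178 mm about the hinge.
- lid_hinge (a point): Middle of the lid's hinge axis (fixed on the dry box), 79 mm above the worktop at the rear of the chamber, 178 mm behind the bar. The axis runs along the dry box's y.
- jar_a: White plastic jar with ribbed cap, 62 mm wide, 86 mm high, bystander. Origin: centre of its underside.
- beaker_1: Empty translucent beaker, 69 mm wide, 76 mm high, bystander. Origin: centre of its underside.
- media_bottle_1: Clear bottle with blue cap, 70 mm wide, 152 mm high, bystander. Origin: centre of its underside.

How it is judged:
By the outcome, as a careful person would: the job done as asked, in the order asked, and still so for the second after the job is handed in, while the arm keeps its last pose, push and grip.
It also fails if it takes over 56 s, if anything falls off the work surface, if the arm or the gripper's body presses on something with over 40 N, if the wrist force passes 120 N, or if a joint passes its speed limit or range.

## Working session

There is one attempt and no reset: what is moved stays moved. The work goes in short steps, Python scripts to look and compute and a tool call to move; the robot and the scene stay as the last step left them, time stands still between calls to the robot, and variables do not carry over. Pictures are saved under pics/ and viewed, at most 10 in all, crops included, and the job is handed in when it is done.

Besides the shell and the picture viewer there is one more tool, called after "Emit:" as name(argument=value, ...) on one line, values as JSON. play_rows: Moves the arm, as the interface text tells. Its arguments: {"type":"object","properties":{"rows":{"type":"array"},"fingers":{"type":"number"},"newtons":{"type":"number"}},"required":["rows"]}

```bash
mkdir -p pics
cat > h.py <<'E'
import numpy as np, cv2
from rig import ctrl
def K(c,shape=(420,560)): 
    f=210/np.tan(np.radians(c['fov_y'])/2); return f,c['cx'],c['cy']
def cam(name):
    c=ctrl.get_calibration(name); f,cx,cy=K(c)
    if 'R' in c: R=np.array(c['R']);t=np.array(c['t'])
    else:
        s=ctrl.observe(); T=np.eye(4);T[:3,:3]=s['tcp_rot'];T[:3,3]=s['eef_pos']
        M=np.linalg.inv(T@np.array(c['T_tool_cam'])); R=M[:3,:3];t=M[:3,3]
    return f,cx,cy,R,t
def ray(C,u,v,z):
    f,cx,cy,R,t=C; d=R.T@np.array([(u-cx)/f,(v-cy)/f,1]); o=-R.T@t
    return o+d*(z-o[2])/d[2]
def proj(C,X):
    f,cx,cy,R,t=C; p=R@np.array(X)+t; return f*p[0]/p[2]+cx,f*p[1]/p[2]+cy
def snap(name,fn):
    C=cam(name); im=ctrl.snapshot(name)[:,:,::-1].copy(); cv2.imwrite('pics/'+fn,im); return C,im
E
python3 - <<'E'
from h import *
s=ctrl.observe(); print(s['time_s'],s['eef_pos'],s['tcp_rot'])
for n in ('top','scene'):
    C,im=snap(n,n+'1.png'); print(n,ctrl.get_calibration(n))
a=cv2.imread('pics/top1.png');cv2.imwrite('pics/top1b.png',cv2.resize(a,(800,600)))
E
```

```text
0.0 [0.16470783 0.60235456 0.22594824] [[-9.64600854e-01  2.63714111e-01 -2.44653424e-04]
 [ 2.63714161e-01  9.64599565e-01 -1.58736970e-03]
 [-1.82619204e-04 -1.59569674e-03 -9.99998710e-01]]
top {'fov_y': 50.27212222429085, 'cx': 284.0305523151971, 'cy': 211.49337245046357, 'R': array([[-0.07578714, -0.99712178,  0.00211447],
       [-0.97284807,  0.07347679, -0.21947164],
       [ 0.21868459, -0.01869019, -0.97561659]]), 't': array([0.04004589, 0.60393405, 1.25356065])}
scene {'fov_y': 49.12580494528857, 'cx': 280.8695719763921, 'cy': 213.21378644266028, 'R': array([[ 0.89500036, -0.44592228, -0.01129944],
       [-0.20464973, -0.38797614, -0.89866178],
       [ 0.3963494 ,  0.80661505, -0.43849666]]), 't': array([-0.53173354,  0.20622827,  1.35282934])}
```

View pics/top1b.png

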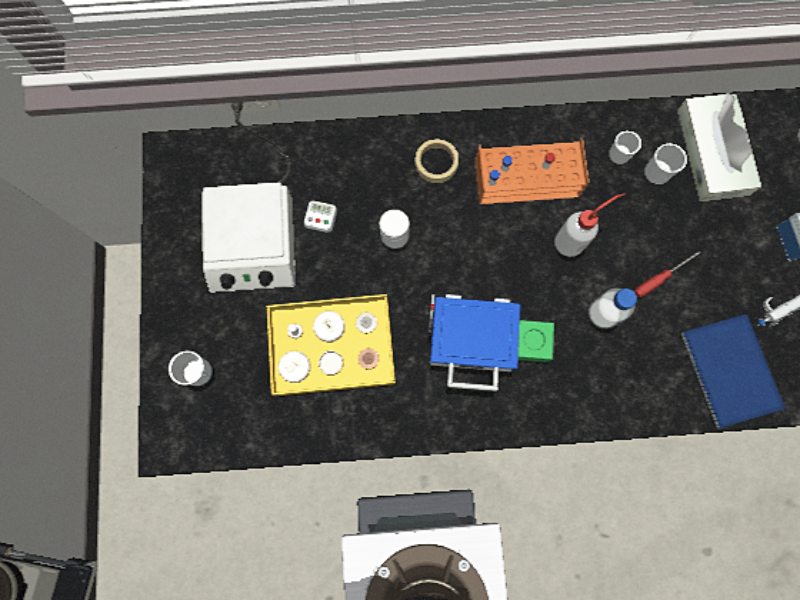

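View pics/scene1.png

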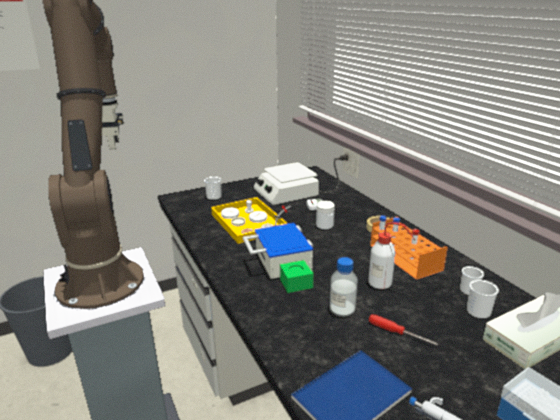

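The top view (800 px wide) shows the adapter at about (295,331) in the bin's far-left cell. The green stand's recess is at about (535,340), the blue lid at (475,333) and the bar at (473,386). The bottle and the white jar are clear of the path.

Run:
```python
from h import *
im=cv2.imread('pics/top1.png');C=cam('top');hsv=cv2.cvtColor(im,cv2.COLOR_BGR2HSV)
def big(m):
    cs,_=cv2.findContours(m,cv2.RETR_EXTERNAL,cv2.CHAIN_APPROX_NONE);return max(cs,key=cv2.contourArea)
R=lambda u,v,z:np.round(ray(C,u,v,z)[:2],4)
y=big(cv2.inRange(hsv,(20,120,80),(35,255,255)))
bp=cv2.boxPoints(cv2.minAreaRect(y));print('bin',[R(*p,.032).tolist() for p in bp])
b=cv2.inRange(hsv,(105,150,100),(125,255,255));b[:,380:]=0;b[:190]=0
bp=cv2.boxPoints(cv2.minAreaRect(big(b)));print('lid',bp.tolist(),[R(*p,.083).tolist() for p in bp])
g=big(cv2.inRange(hsv,(50,100,60),(75,255,255))*(np.arange(560)>350)[None].astype('uint8'))
bp=cv2.boxPoints(cv2.minAreaRect(g));print('green',bp.tolist(),[R(*p,.05).tolist() for p in bp])
print('adapter top',R(206,232,.048),'recess',R(374,238,.05))
print('bar ends',R(314,271.5,.08),R(347,273,.08))
c=im[215:285,180:400];cv2.imwrite('pics/c1.png',cv2.resize(c,None,fx=3.6,fy=3.6,interpolation=cv2.INTER_CUBIC))
```

```text
bin [[0.6298, 0.2981], [0.636, 0.0331], [0.443, 0.0284], [0.4379, 0.2854]]
lid [[300.67645263671875, 253.20587158203125], [304.20001220703125, 207.39999389648438], [365.45294189453125, 212.11175537109375], [361.92938232421875, 257.9176330566406]] [[0.4764, -0.0435], [0.6094, -0.0651], [0.5819, -0.2419], [0.4498, -0.2164]]
green [[362.025390625, 251.64468383789062], [364.02032470703125, 223.71575927734375], [388.467041015625, 225.46194458007812], [386.47210693359375, 253.390869140625]] [[0.4715, -0.2249], [0.554, -0.2403], [0.5433, -0.3121], [0.461, -0.2957]]
adapter top [0.5648 0.2292] recess [ 0.5091 -0.2648]
bar ends [ 0.422 -0.077] [ 0.4107 -0.1699]
```

View pics/c1.png

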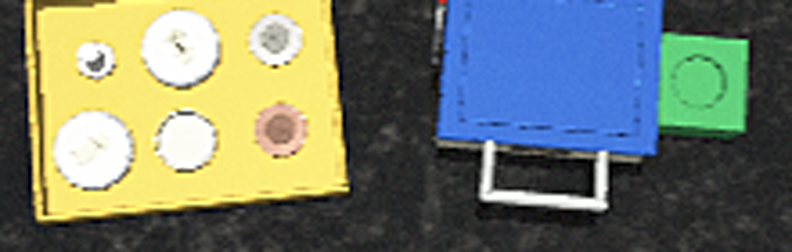

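Emit:
play_rows(rows=[{"tx": 3,"ty": -2.8,"tz": 0,"roll": -5},{"tx": 6,"ty": -5.6,"tz": 0,"roll": -11},{"tx": 9,"ty": -8.4,"tz": 0,"roll": -17},{"tx": 12,"ty": -11.2,"tz": 0,"roll": -23},{"tx": 15,"ty": -14,"tz": 0,"roll": -29},{"tx": 18,"ty": -16.8,"tz": 0,"roll": -35},{"tx": 21,"ty": -19.6,"tz": 0,"roll": -41},{"tx": 24,"ty": -22.4,"tz": 0,"roll": -47},{"tx": 27,"ty": -25.2,"tz": 0,"roll": -53},{"tx": 29,"ty": -27,"tz": 0,"roll": -58},{"tx": 30,"ty": -28,"tz": 0,"roll": -60},{"tx": 30,"ty": -28,"tz": 0,"roll": -60}], fingers=3.5)

```text
time_s: 1.1
eef_pos: [0.4672, 0.3195, 0.2266]
tcp_rot: [[-0.247, 0.969, 0.001], [0.969, 0.247, -0.002], [-0.002, 0.0, -1.0]]
ft_force: [0.5, -0.3, -0.8]
opening: 0.0348
grasp_force: 0.0
```

Emit:
play_rows(rows=[{"tx": 2,"ty": -2,"tz": 0,"roll": -3},{"tx": 4,"ty": -4,"tz": 0,"roll": -6},{"tx": 6,"ty": -6,"tz": -2,"roll": -9},{"tx": 8,"ty": -8,"tz": -4,"roll": -13.5},{"tx": 10,"ty": -9.3,"tz": -6,"roll": -13.5},{"tx": 10,"ty": -9.3,"tz": -6,"roll": -13.5},{"tx": 10,"ty": -9.3,"tz": -6,"roll": -13.5}])

```text
time_s: 1.68
eef_pos: [0.5638, 0.2302, 0.1652]
tcp_rot: [[-0.022, 1.0, -0.003], [1.0, 0.022, -0.001], [-0.001, -0.003, -1.0]]
ft_force: [-0.8, 0.6, 0.4]
opening: 0.0349
grasp_force: 0.0
```

Run:
```python
from h import *
s=ctrl.observe();print(s['time_s'],s['eef_pos'],s['tcp_rot'][:,1],s['opening'],s['ft_force'])
C,im=snap('wrist','w1.png');print(proj(C,[.565,.229,.048]))
```

```text
1.6833 [0.56380604 0.23023407 0.16515569] [ 0.99974625  0.0223285  -0.00297941] 0.03489117915111963 [-0.83578896  0.58910227  0.43066446]
(np.float64(279.8069999443684), np.float64(201.06245868914226))
```

View pics/w1.png

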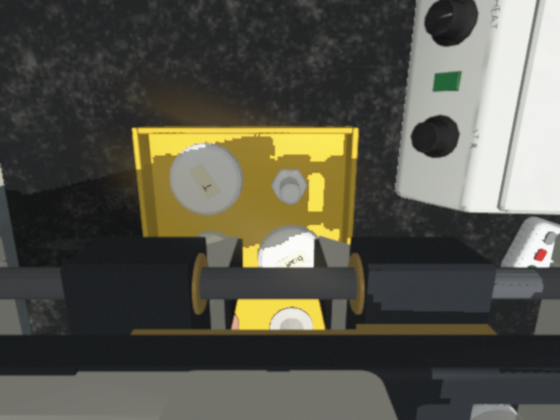

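The wrist picture shows the adapter with its stem top at about (291,185), against (280,201) predicted. The estimate therefore needs correcting.

Run:
```python
from h import *
C=cam('wrist');im=cv2.imread('pics/w1.png')
c=cv2.resize(im[150:220,250:350],None,fx=8,fy=8,interpolation=cv2.INTER_CUBIC);cv2.imwrite('pics/c2.png',c)
print(ray(C,291,184,.048),ray(C,289,189,.013),C[0],-C[3].T@C[4],C[3])
for n,p in dict(l1=(134,128),l2=(357,128)).items(): print(n,ray(C,*p,.032))
```

```text
[0.57379964 0.24476772 0.048     ] [0.57353612 0.2331648  0.013     ] 341.5886005820196 [0.56249744 0.29861892 0.32357003] [[ 0.99972071  0.02344304 -0.00298796]
 [ 0.02343988 -0.9674897   0.25182185]
 [ 0.00301265 -0.25182156 -0.96776899]]
l1 [0.44194533 0.28599504 0.032     ]
l2 [0.62781828 0.29037233 0.032     ]
```

View pics/c2.png

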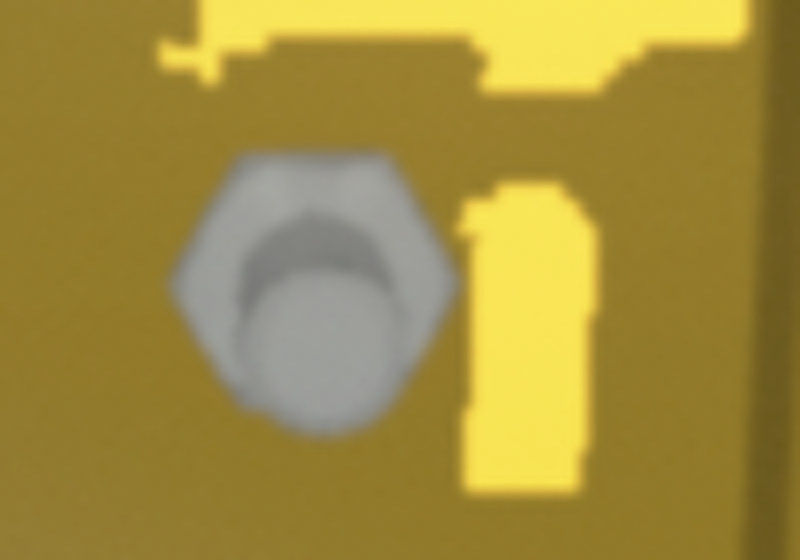

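The crop puts the stem top at (290.6,194) and the foot centre at (289.4,185.6). Both give an adapter position of about (0.5735, 0.2365).

Emit:
play_rows(rows=[{"tx": 1,"ty": 0.6,"tz": -1},{"tx": 1,"ty": 0.6,"tz": -4},{"tx": 1,"ty": 0.6,"tz": -7},{"tx": 1,"ty": 0.6,"tz": -9.5},{"tx": 1,"ty": 0.6,"tz": -11.5},{"tx": 1,"ty": 0.6,"tz": -13},{"tx": 1,"ty": 0.6,"tz": -14},{"tx": 1,"ty": 0.6,"tz": -14.3},{"tx": 1,"ty": 0.6,"tz": -14.3},{"tx": 1,"ty": 0.6,"tz": -14.3}])

```text
invalid input
```

Emit:
play_rows(rows=[{"tz": 0},{"tz": 0},{"tz": 0},{"tz": 0},{"tz": 0},{"tz": 0},{"tz": 0},{"tz": 0}], fingers=1, newtons=15)

```text
invalid input
```

Emit:
play_rows(rows=[{"tx": 1,"ty": 0.6,"tz": -1,"roll": 0},{"tx": 1,"ty": 0.6,"tz": -4,"roll": 0},{"tx": 1,"ty": 0.6,"tz": -7,"roll": 0},{"tx": 1,"ty": 0.6,"tz": -9.5,"roll": 0},{"tx": 1,"ty": 0.6,"tz": -11.5,"roll": 0},{"tx": 1,"ty": 0.6,"tz": -13,"roll": 0},{"tx": 1,"ty": 0.6,"tz": -14,"roll": 0},{"tx": 1,"ty": 0.6,"tz": -14.3,"roll": 0},{"tx": 1,"ty": 0.6,"tz": -14.3,"roll": 0},{"tx": 1,"ty": 0.6,"tz": -14.3,"roll": 0}])

```text
time_s: 2.57
eef_pos: [0.5751, 0.2369, 0.0248]
tcp_rot: [[-0.022, 1.0, 0.001], [1.0, 0.022, 0.001], [0.001, 0.001, -1.0]]
ft_force: [-0.1, 0.7, 0.2]
opening: 0.0348
grasp_force: 0.0
```

Emit:
play_rows(rows=[{"tx": 0,"ty": 0,"tz": 0,"roll": 0},{"tx": 0,"ty": 0,"tz": 0,"roll": 0},{"tx": 0,"ty": 0,"tz": 0,"roll": 0},{"tx": 0,"ty": 0,"tz": 0,"roll": 0},{"tx": 0,"ty": 0,"tz": 0,"roll": 0},{"tx": 0,"ty": 0,"tz": 0,"roll": 0},{"tx": 0,"ty": 0,"tz": 0,"roll": 0},{"tx": 0,"ty": 0,"tz": 0,"roll": 0}], fingers=1, newtons=15)

```text
time_s: 3.23
eef_pos: [0.5751, 0.2361, 0.0243]
tcp_rot: [[-0.021, 1.0, 0.001], [1.0, 0.021, 0.001], [0.001, 0.001, -1.0]]
ft_force: [-0.7, -0.3, 6.1]
opening: 0.0176
grasp_force: 15.0
```

Emit:
play_rows(rows=[{"tx": 0,"ty": 0,"tz": 1,"roll": 0},{"tx": 0,"ty": 0,"tz": 3,"roll": 0},{"tx": 0,"ty": 0,"tz": 6,"roll": 0},{"tx": 0,"ty": 0,"tz": 9,"roll": 0},{"tx": 0,"ty": 0,"tz": 12,"roll": 0},{"tx": 0,"ty": 0,"tz": 15,"roll": 0},{"tx": 0,"ty": 0,"tz": 17,"roll": 0},{"tx": 0,"ty": 0,"tz": 18,"roll": 0},{"tx": 0,"ty": 0,"tz": 18,"roll": 0}])

```text
time_s: 3.98
eef_pos: [0.5759, 0.2362, 0.2063]
tcp_rot: [[-0.021, 1.0, 0.004], [1.0, 0.021, 0.002], [0.002, 0.004, -1.0]]
ft_force: [-0.1, -0.2, -0.2]
opening: 0.0167
grasp_force: 15.0
```

Emit:
play_rows(rows=[{"tx": 0,"ty": -1,"tz": 0,"roll": 0},{"tx": 0,"ty": -3,"tz": 0,"roll": 0},{"tx": 0,"ty": -6,"tz": 0,"roll": 0},{"tx": -1,"ty": -9,"tz": 0,"roll": -1},{"tx": -1,"ty": -12,"tz": 0,"roll": -2},{"tx": -2,"ty": -15,"tz": 0,"roll": -3},{"tx": -2,"ty": -18,"tz": 0,"roll": -4},{"tx": -3,"ty": -21,"tz": 0,"roll": -5},{"tx": -3,"ty": -24,"tz": 0,"roll": -6},{"tx": -4,"ty": -27,"tz": 0,"roll": -7},{"tx": -4,"ty": -29,"tz": 0,"roll": -8},{"tx": -4,"ty": -30,"tz": 0,"roll": -8}])

```text
time_s: 4.98
eef_pos: [0.5326, -0.0682, 0.2022]
tcp_rot: [[0.124, 0.992, -0.003], [0.992, -0.124, -0.001], [-0.002, -0.003, -1.0]]
ft_force: [0.2, 0.4, -0.3]
opening: 0.0171
grasp_force: 15.0
```

Emit:
play_rows(rows=[{"tx": 0,"ty": -1,"tz": 0,"roll": 0},{"tx": 0,"ty": -3,"tz": 0,"roll": 0},{"tx": -0.5,"ty": -6,"tz": 0,"roll": -1},{"tx": -1,"ty": -9,"tz": 0,"roll": -2},{"tx": -1.5,"ty": -12,"tz": 0,"roll": -2},{"tx": -2,"ty": -15,"tz": 0,"roll": -2},{"tx": -2.5,"ty": -18,"tz": 0,"roll": -2},{"tx": -2.5,"ty": -19.5,"tz": 0,"roll": -2},{"tx": -2.5,"ty": -20,"tz": 0,"roll": -2},{"tx": -2.5,"ty": -20,"tz": 0,"roll": -2},{"tx": -2.5,"ty": -20,"tz": 0,"roll": -2}])

```text
time_s: 5.9
eef_pos: [0.5102, -0.2625, 0.2029]
tcp_rot: [[0.151, 0.989, -0.001], [0.989, -0.151, 0.001], [0.001, -0.001, -1.0]]
ft_force: [0.7, 0.5, 0.2]
opening: 0.0171
grasp_force: 15.0
```

Run:
```python
from h import *
s=ctrl.observe();print(s['time_s'],s['eef_pos'],s['tcp_rot'][:,1],s['opening'],s['ft_force'])
C,im=snap('wrist','w2.png');print(proj(C,[.509,-.265,.05]))
```

```text
5.9 [ 0.51019287 -0.26253136  0.20294781] [ 0.98851534 -0.15111618 -0.00115308] 0.01708785001153565 [0.69672276 0.45515258 0.21930699]
(np.float64(277.27549344215214), np.float64(193.4469986845773))
```

View pics/w2.png

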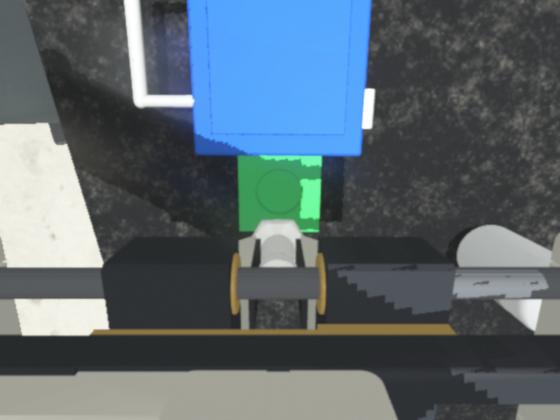

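Run:
```python
from h import *
s=ctrl.observe();C=cam('wrist');im=cv2.imread('pics/w2.png');t=cam('top')
print('recess',ray(C,279,191,.05)); 
for p in [(238,154),(322,154),(238,232),(321,232)]: print('g',ray(C,*p,.05)[:2])
e=np.array(s['eef_pos']);print('foot top expected px',proj(C,e+[0,0,-.0113]),'bottom',proj(C,e+[0,0,-.0193]))
print('bottle cap',ray(t,437.5,209,.152)[:2],'jar cap',ray(t,276,153,.086)[:2])
# bar corner in wrist
print('bar corner',ray(C,139,101,.08)[:2])
cv2.imwrite('pics/c3.png',cv2.resize(im[140:280,200:360],None,fx=5,fy=4.2,interpolation=cv2.INTER_CUBIC))
```

```text
recess [ 0.51108017 -0.26249837  0.05      ]
g [ 0.47953297 -0.2230954 ]
g [ 0.55463584 -0.23451537]
g [ 0.46617136 -0.29635956]
g [ 0.54487747 -0.30828183]
foot top expected px (np.float64(277.7584693783847), np.float64(247.46247294991878)) bottom (np.float64(277.79308496930577), np.float64(242.05180854084648))
bottle cap [ 0.56130976 -0.42722243] jar cap [0.78185631 0.00504046]
bar corner [ 0.41389765 -0.16789141]
```

View pics/c3.png

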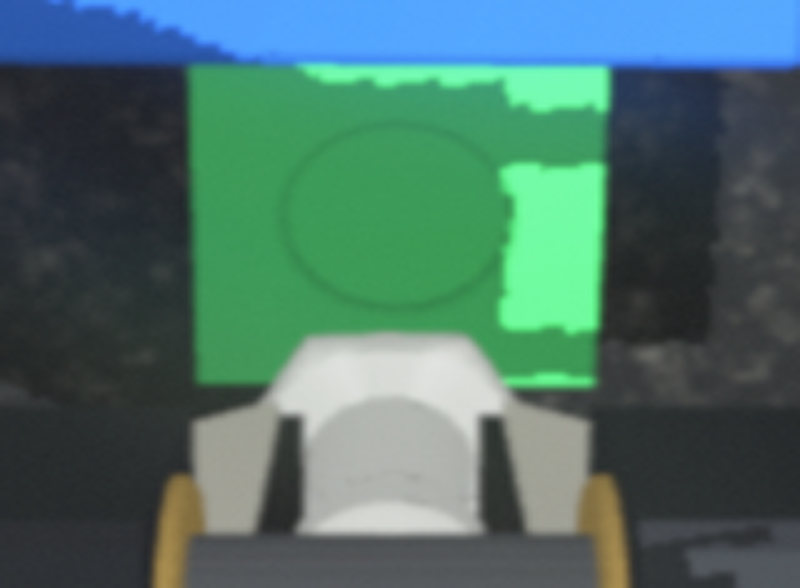

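Emit:
play_rows(rows=[{"tx": 0.1,"ty": 0,"tz": -1,"roll": 0},{"tx": 0.1,"ty": 0,"tz": -3,"roll": 0},{"tx": 0.1,"ty": 0,"tz": -6,"roll": 0},{"tx": 0.1,"ty": 0,"tz": -8.5,"roll": 0},{"tx": 0.1,"ty": 0,"tz": -10.5,"roll": 0},{"tx": 0.1,"ty": 0,"tz": -11.8,"roll": 0},{"tx": 0.1,"ty": 0,"tz": -12.5,"roll": 0},{"tx": 0.1,"ty": 0,"tz": -12.8,"roll": 0},{"tx": 0.1,"ty": 0,"tz": -13,"roll": 0},{"tx": 0.1,"ty": 0,"tz": -13,"roll": 0},{"tx": 0.1,"ty": 0,"tz": -13,"roll": 0}])

```text
time_s: 6.87
eef_pos: [0.5114, -0.2642, 0.0745]
tcp_rot: [[0.153, 0.988, 0.001], [0.988, -0.153, -0.0], [-0.0, 0.001, -1.0]]
ft_force: [-0.3, -0.0, -0.7]
opening: 0.0174
grasp_force: 15.0
```

Emit:
play_rows(rows=[{"tx": 0,"ty": 0,"tz": -0.2,"roll": 0},{"tx": 0,"ty": 0,"tz": -0.4,"roll": 0},{"tx": 0,"ty": 0,"tz": -0.6,"roll": 0},{"tx": 0,"ty": 0,"tz": -0.8,"roll": 0},{"tx": 0,"ty": 0,"tz": -0.8,"roll": 0},{"tx": 0,"ty": 0,"tz": -0.8,"roll": 0}])

```text
time_s: 7.37
eef_pos: [0.5107, -0.2641, 0.0656]
tcp_rot: [[0.153, 0.988, -0.0], [0.988, -0.153, 0.0], [0.0, -0.0, -1.0]]
ft_force: [0.1, 0.2, 0.4]
opening: 0.0171
grasp_force: 15.0
```

Emit:
play_rows(rows=[{"tx": 0,"ty": 0.1,"tz": -0.1,"roll": 0},{"tx": 0,"ty": 0.1,"tz": -0.2,"roll": 0},{"tx": 0,"ty": 0.1,"tz": -0.3,"roll": 0},{"tx": 0,"ty": 0.1,"tz": -0.3,"roll": 0}])

```text
time_s: 7.7
eef_pos: [0.5108, -0.263, 0.0633]
tcp_rot: [[0.153, 0.988, 0.0], [0.988, -0.153, 0.0], [0.001, 0.0, -1.0]]
ft_force: [-1.3, 2.6, 7.7]
opening: 0.0172
grasp_force: 15.0
```

Contact at the expected recess-floor height, so I release and look.

Emit:
play_rows(rows=[{"tx": 0,"ty": 0,"tz": 0,"roll": 0},{"tx": 0,"ty": 0,"tz": 0,"roll": 0},{"tx": 0,"ty": 0,"tz": 0,"roll": 0},{"tx": 0,"ty": 0,"tz": 0,"roll": 0},{"tx": 0,"ty": 0,"tz": 0,"roll": 0},{"tx": 0,"ty": 0,"tz": 0,"roll": 0}], fingers=3.5)

```text
time_s: 8.2
eef_pos: [0.5108, -0.2631, 0.0627]
tcp_rot: [[0.153, 0.988, -0.0], [0.988, -0.153, -0.0], [-0.0, -0.0, -1.0]]
ft_force: [0.3, 0.1, 0.4]
opening: 0.0351
grasp_force: 0.0
```

Emit:
play_rows(rows=[{"tx": 0,"ty": 0,"tz": 0.5,"roll": 0},{"tx": 0,"ty": 0,"tz": 1.5,"roll": 0},{"tx": 0,"ty": 0,"tz": 3,"roll": 0},{"tx": 0,"ty": 0,"tz": 5,"roll": 0},{"tx": 0,"ty": 0,"tz": 7,"roll": 0},{"tx": 0,"ty": 0,"tz": 9,"roll": 0},{"tx": 0,"ty": 0,"tz": 11,"roll": 0},{"tx": 0,"ty": 0,"tz": 12,"roll": 0},{"tx": 0,"ty": 0,"tz": 12,"roll": 0},{"tx": 0,"ty": 0,"tz": 12,"roll": 0}])

```text
time_s: 9.03
eef_pos: [0.511, -0.263, 0.183]
tcp_rot: [[0.153, 0.988, 0.001], [0.988, -0.153, -0.0], [0.0, 0.001, -1.0]]
ft_force: [0.0, 0.8, -0.2]
opening: 0.0347
grasp_force: 0.0
```

Run:
```python
from h import *
s=ctrl.observe();print(s['time_s'],s['eef_pos'],s['ft_force'])
C,im=snap('wrist','w3.png')
for z in(.044,.052,.087): print(proj(C,[.511,-.2625,z]))
print(proj(C,[.411,-.123,.08]))
```

```text
9.0333 [ 0.51095702 -0.26304138  0.18299608] [ 0.00847437  0.75410355 -0.21821198]
(np.float64(277.73162372988594), np.float64(193.2751137545111))
(np.float64(277.7280534755546), np.float64(195.30373499762416))
(np.float64(277.709953432203), np.float64(205.58819348044702))
(np.float64(105.22012287980925), np.float64(32.86140413319569))
```

View pics/w3.png

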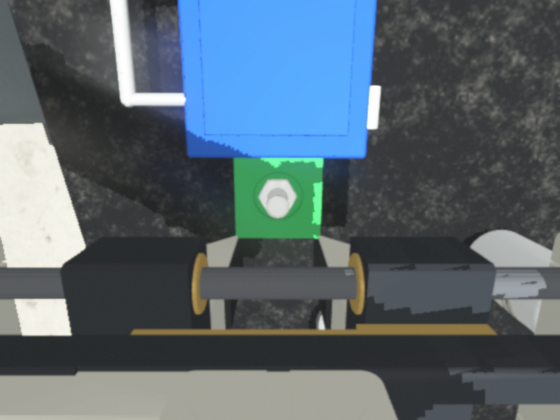

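The adapter stands upright and centred in the recess: foot at (277,195), stem top at (278,206), as predicted. The bar corner is at (128,100). Next I need the bar line.

Run:
```python
from h import *
C=cam('wrist');im=cv2.imread('pics/w3.png');g=im.min(2)
pts=[]
for v in range(5,90,10):
    u=np.where(g[v,100:150]>150)[0]+100; pts.append(ray(C,u.mean(),v,.08)[:2]); 
pts=np.array(pts);print(pts.round(4)); d=pts[0]-pts[-1];print('bar yaw deg',np.degrees(np.arctan2(-d[0],d[1])))
a=ray(C,187,157,.079);b=ray(C,366,157,.079);print(a,b,np.degrees(np.arctan2(*(b-a)[1::-1])))
r=np.array([.511,-.2625]);
for yaw in (-8,-8.5,-9):
    y=np.radians(yaw);R=np.array([[np.cos(y),-np.sin(y)],[np.sin(y),np.cos(y)]])
    # recess local (xs,-.085); bar local x = -.065-.045, y .04
    print(yaw,r+R@np.array([-.11,.125]), 'hinge',r+R@[.068,.125])
```

```text
[[ 0.4241 -0.1073]
 [ 0.4231 -0.1134]
 [ 0.4221 -0.1196]
 [ 0.4211 -0.1258]
 [ 0.4201 -0.1321]
 [ 0.4194 -0.1386]
 [ 0.4184 -0.1451]
 [ 0.4173 -0.1517]
 [ 0.4162 -0.1584]]
bar yaw deg -8.754911010118274
[ 0.44771861 -0.21567561  0.079     ] [ 0.58227705 -0.23645688  0.079     ] -8.779424480586338
-8 [ 0.41946715 -0.12340745] hinge [ 0.59573487 -0.14818026]
-8.5 [ 0.42068443 -0.12261398] hinge [ 0.59672926 -0.14892406]
-9 [ 0.42190859 -0.12183117] hinge [ 0.59771712 -0.1496765 ]
```

Emit:
play_rows(rows=[{"tx": -0.6,"ty": 1,"tz": 0,"roll": 0},{"tx": -2,"ty": 3.2,"tz": 0,"roll": 0},{"tx": -4,"ty": 6.3,"tz": 0,"roll": 0},{"tx": -6,"ty": 9.4,"tz": 0,"roll": 0},{"tx": -8,"ty": 12.5,"tz": 0,"roll": 0},{"tx": -9,"ty": 14.1,"tz": 0,"roll": 0},{"tx": -9,"ty": 14.1,"tz": 0,"roll": 0},{"tx": -9,"ty": 14.1,"tz": 0,"roll": 0}])

```text
time_s: 9.75
eef_pos: [0.4196, -0.1205, 0.1821]
tcp_rot: [[0.15, 0.989, -0.001], [0.989, -0.15, 0.001], [0.001, -0.001, -1.0]]
ft_force: [0.2, 0.0, 0.1]
opening: 0.035
grasp_force: 0.0
```

Run:
```python
from h import *
s=ctrl.observe();print(s['time_s'],s['eef_pos'],s['tcp_rot'][:,1])
C,im=snap('wrist','w4.png');print(proj(C,[.4213,-.1222,.08]))
g=im.min(2)
for v in (60,90,120,150,180,200,220,230):
    u=np.where((g[v,200:360]>140))[0]+200; print(v,u.min() if len(u) else 0,u.max() if len(u) else 0, ray(C,u.mean(),v,.08)[:2].round(4) if len(u) else '')
```

```text
9.75 [ 0.4195772  -0.12047894  0.18208399] [ 0.98868201 -0.15001955 -0.00141929]
(np.float64(280.5800758607397), np.float64(206.1469211734554))
60 0 0 
90 0 0 
120 330 336 [ 0.4692 -0.063 ]
150 276 340 [ 0.4482 -0.082 ]
180 276 288 [ 0.4255 -0.1018]
200 276 287 [ 0.4227 -0.1174]
220 276 326 [ 0.4253 -0.1343]
230 276 331 [ 0.4327 -0.1439]
```

View pics/w4.png

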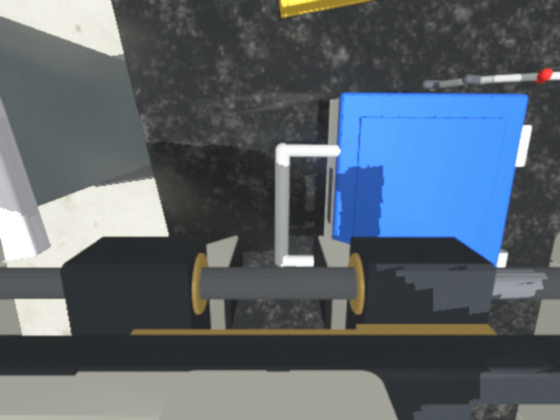

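The bar runs from (281,150) to (281,261), between the fingers. Its middle is 2 mm beyond the TCP in x.

Emit:
play_rows(rows=[{"tx": 0.2,"ty": -0.2,"tz": -1,"roll": 0},{"tx": 0.2,"ty": -0.2,"tz": -3,"roll": 0},{"tx": 0.2,"ty": -0.2,"tz": -5.5,"roll": 0},{"tx": 0.2,"ty": -0.2,"tz": -8,"roll": 0},{"tx": 0.2,"ty": -0.2,"tz": -10,"roll": 0},{"tx": 0.2,"ty": -0.2,"tz": -11.2,"roll": 0},{"tx": 0.2,"ty": -0.2,"tz": -12,"roll": 0},{"tx": 0.2,"ty": -0.2,"tz": -12.1,"roll": 0},{"tx": 0.2,"ty": -0.2,"tz": -12.1,"roll": 0},{"tx": 0.2,"ty": -0.2,"tz": -12.1,"roll": 0}])

```text
time_s: 10.63
eef_pos: [0.4232, -0.1247, 0.0621]
tcp_rot: [[0.154, 0.988, 0.001], [0.988, -0.154, -0.0], [-0.0, 0.001, -1.0]]
ft_force: [-0.7, 0.7, 0.5]
opening: 0.0353
grasp_force: 0.0
```

Emit:
play_rows(rows=[{"tx": 0,"ty": 0,"tz": 0,"roll": 0},{"tx": 0,"ty": 0,"tz": 0,"roll": 0},{"tx": 0,"ty": 0,"tz": 0,"roll": 0},{"tx": 0,"ty": 0,"tz": 0,"roll": 0},{"tx": 0,"ty": 0,"tz": 0,"roll": 0},{"tx": 0,"ty": 0,"tz": 0,"roll": 0},{"tx": 0,"ty": 0,"tz": 0,"roll": 0},{"tx": 0,"ty": 0,"tz": 0,"roll": 0}], fingers=0.5, newtons=30)

```text
time_s: 11.3
eef_pos: [0.422, -0.1238, 0.0616]
tcp_rot: [[0.153, 0.988, -0.001], [0.988, -0.153, 0.001], [0.0, -0.001, -1.0]]
ft_force: [-4.4, 0.8, 1.4]
opening: 0.0097
grasp_force: 30.0
```

Emit:
play_rows(rows=[{"tx": 0.02,"ty": 0,"tz": 0.93,"roll": 0},{"tx": 0.1,"ty": -0.01,"tz": 1.86,"roll": 0},{"tx": 0.22,"ty": -0.03,"tz": 2.78,"roll": 0},{"tx": 0.38,"ty": -0.06,"tz": 3.7,"roll": 0},{"tx": 0.6,"ty": -0.09,"tz": 4.61,"roll": 0},{"tx": 0.86,"ty": -0.13,"tz": 5.5,"roll": 0},{"tx": 1.17,"ty": -0.18,"tz": 6.38,"roll": 0},{"tx": 1.52,"ty": -0.23,"tz": 7.24,"roll": 0},{"tx": 1.92,"ty": -0.3,"tz": 8.08,"roll": 0},{"tx": 2.36,"ty": -0.36,"tz": 8.9,"roll": 0},{"tx": 2.36,"ty": -0.36,"tz": 8.9,"roll": 0},{"tx": 2.36,"ty": -0.36,"tz": 8.9,"roll": 0}])

```text
time_s: 12.3
eef_pos: [0.4445, -0.1275, 0.1515]
tcp_rot: [[0.153, 0.988, -0.003], [0.988, -0.153, 0.001], [0.001, -0.003, -1.0]]
ft_force: [-11.6, 1.4, 2.7]
opening: 0.01
grasp_force: 30.0
```

Emit:
play_rows(rows=[{"tx": 0.38,"ty": -0.05,"tz": 0.79,"roll": 0},{"tx": 0.85,"ty": -0.13,"tz": 1.56,"roll": 0},{"tx": 1.41,"ty": -0.22,"tz": 2.3,"roll": 0},{"tx": 2.01,"ty": -0.31,"tz": 3.01,"roll": 0},{"tx": 2.64,"ty": -0.41,"tz": 3.69,"roll": 0},{"tx": 3.31,"ty": -0.51,"tz": 4.33,"roll": 0},{"tx": 4.01,"ty": -0.62,"tz": 4.93,"roll": 0},{"tx": 4.74,"ty": -0.73,"tz": 5.5,"roll": 0},{"tx": 5.5,"ty": -0.85,"tz": 6.03,"roll": 0},{"tx": 6.2,"ty": -0.95,"tz": 6.5,"roll": 0},{"tx": 6.2,"ty": -0.95,"tz": 6.5,"roll": 0},{"tx": 6.2,"ty": -0.95,"tz": 6.5,"roll": 0}])

```text
time_s: 13.3
eef_pos: [0.5085, -0.1378, 0.2184]
tcp_rot: [[0.153, 0.988, 0.001], [0.988, -0.153, 0.0], [0.0, 0.001, -1.0]]
ft_force: [-12.4, 2.2, 15.4]
opening: 0.01
grasp_force: 30.0
```

Run:
```python
from h import *
s=ctrl.observe();e=np.array(s['eef_pos']);print(s['time_s'],e,s['ft_force'],s['opening'],np.abs(s['qvel']).max())
h=e[2]+.019-.079; ux=np.array([.988,-.1525]); 
print('angle by z',np.degrees(np.arcsin(h/.178)),np.degrees(np.arcsin((e[2]-.0616+.001)/.178)),'by x',np.degrees(np.arccos(1-((e[:2]-[.422,-.1238])@ux)/.178)))
a=snap('scene','s5.png')[1][190:320,190:390];b=snap('top','t5.png')[1][180:290,280:400]
cv2.imwrite('pics/c5.png',np.hstack([cv2.resize(a,(450,330),interpolation=2),cv2.resize(b,(350,330),interpolation=2)]))
```

```text
13.3 [ 0.50846934 -0.13779757  0.21835885] [-12.43133245   2.24510813  15.36189912] 0.009980359029003846 0.016048736868838412
angle by z 62.83011280513248 62.41015756384689 by x 59.46568827125146
```

View pics/c5.png

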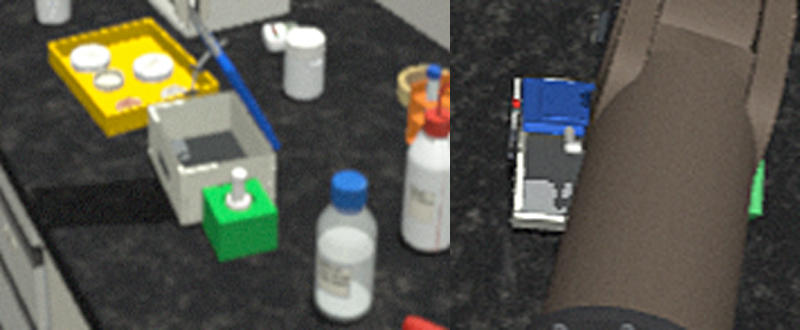

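The scene crop shows the adapter upright in the stand and the lid raised, seen nearly edge-on from about (200,20) to (278,148) in the crop. I'll measure the lid's angle from that strip numerically.

Run:
```python
from h import *
C=cam('scene');f,cx,cy,R,t=C;im=cv2.imread('pics/s5.png');hsv=cv2.cvtColor(im,cv2.COLOR_BGR2HSV)
m=cv2.inRange(hsv,(100,120,40),(125,255,255));m[:, :270]=0;m[:,320:]=0;m[:185]=0;m[260:]=0
rows=[]
for v in range(185,256,3):
    u=np.where(m[v])[0]
    if len(u): rows.append((v,u.min(),u.max()));print(*rows[-1],end=' | ')
yaw=np.radians(-8.77);ux=np.array([np.cos(yaw),np.sin(yaw),0]);uy=np.array([-np.sin(yaw),np.cos(yaw),0])
H=np.array([.5972,-.1493,.079])
def edge(th,yo,r,n=0):
    th=np.radians(th); return H+uy*yo+r*(-np.cos(th)*ux+np.sin(th)*np.array([0,0,1]))+n*(np.sin(th)*ux+np.cos(th)*np.array([0,0,1]))
print()
for th in (56,60,64):
    print(th,[tuple(np.round(proj(C,edge(th,yo,r)),1)) for yo in(-.088,.088) for r in(0,.133)])
o=-R.T@t
for (v,a,b) in rows[::3]:
    for u in (a,b+1):
        d=R.T@np.array([(u-cx)/f,(v-cy)/f,1]);k=((H-.088*uy-o)@uy)/(d@uy);q=o+k*d-H
        print(v,u,'x %.4f z %.4f ang %.1f'%(q@ux,q[2],np.degrees(np.arctan2(q[2],-(q@ux)))))
```

```text
209 288 289 | 212 286 291 | 215 287 293 | 218 289 295 | 221 291 297 | 224 293 299 | 227 297 301 | 230 299 304 | 233 301 305 | 236 303 307 | 239 305 310 | 242 308 311 | 245 310 313 | 248 312 314 | 
56 [(np.float64(313.1), np.float64(249.5)), (np.float64(289.1), np.float64(220.0)), (np.float64(293.5), np.float64(223.7)), (np.float64(271.2), np.float64(196.0))]
60 [(np.float64(313.1), np.float64(249.5)), (np.float64(291.8), np.float64(218.0)), (np.float64(293.5), np.float64(223.7)), (np.float64(273.5), np.float64(194.2))]
64 [(np.float64(313.1), np.float64(249.5)), (np.float64(294.5), np.float64(216.2)), (np.float64(293.5), np.float64(223.7)), (np.float64(276.0), np.float64(192.6))]
209 288 x -0.0775 z 0.1449 ang 61.9
209 290 x -0.0716 z 0.1440 ang 63.6
218 289 x -0.0747 z 0.1165 ang 57.3
218 296 x -0.0539 z 0.1131 ang 64.5
227 297 x -0.0507 z 0.0839 ang 58.8
227 302 x -0.0356 z 0.0813 ang 66.4
236 303 x -0.0322 z 0.0514 ang 57.9
236 308 x -0.0167 z 0.0486 ang 71.0
245 310 x -0.0100 z 0.0173 ang 60.0
245 314 x 0.0026 z 0.0150 ang 100.0
```

Three estimates agree on about 60°: the image slope gives 60.1–60.3° (the strip's other edge 57–58°), and the chord of the measured TCP positions gives 60.6°. I'll relieve the roughly 20 N radial push and let it settle.

Emit:
play_rows(rows=[{"tx": -0.05,"ty": 0,"tz": 0.08,"roll": 0},{"tx": -0.1,"ty": 0.02,"tz": 0.16,"roll": 0},{"tx": -0.1,"ty": 0.02,"tz": 0.16,"roll": 0},{"tx": -0.1,"ty": 0.02,"tz": 0.16,"roll": 0},{"tx": -0.1,"ty": 0.02,"tz": 0.16,"roll": 0},{"tx": -0.1,"ty": 0.02,"tz": 0.16,"roll": 0},{"tx": -0.1,"ty": 0.02,"tz": 0.16,"roll": 0},{"tx": -0.1,"ty": 0.02,"tz": 0.16,"roll": 0}])

```text
time_s: 14.07
eef_pos: [0.5071, -0.1375, 0.2177]
tcp_rot: [[0.153, 0.988, -0.0], [0.988, -0.153, -0.0], [-0.0, -0.0, -1.0]]
ft_force: [-4.6, -2.1, 1.9]
opening: 0.0102
grasp_force: 30.0
```

Run:
```python
from h import *
s=ctrl.observe();e=np.array(s['eef_pos']);print(s['time_s'],e,s['ft_force'],s['opening'],s['grasp_force'],np.abs(s['qvel']).max())
p=e[:2]-[.422,-.1238];c=np.hypot(p@[.988,-.1525],e[2]-.0616);print('chord angle',2*np.degrees(np.arcsin(c/.356)))
im=snap('scene','s6.png')[1];hsv=cv2.cvtColor(im,cv2.COLOR_BGR2HSV)
m=cv2.inRange(hsv,(100,120,40),(125,255,255));P=[]
for v in range(213,246):
    u=np.where(m[v,270:320])[0]+270; P.append((v,u.min(),u.max()))
P=np.array(P);print(np.polyfit(P[:,0],P[:,2],1)[0],np.polyfit(P[:,0],P[:,1],1)[0],P[[0,-1]])
t=snap('top','t6.png')[1];h=cv2.cvtColor(t,cv2.COLOR_BGR2HSV);r=cv2.inRange(h,(0,150,120),(6,255,255));print('red px',np.argwhere(r[190:260,290:330])[:8]+[190,290])
bl=cv2.inRange(h,(105,150,60),(125,255,255))[190:260,290:325];q=np.argwhere(bl)+[190,290];print('blue v',q.min(0),q.max(0))
```

```text
14.0667 [ 0.5070819  -0.13752193  0.21766166] [-4.61768515 -2.11263236  1.94532682] 0.010153068264881347 29.99171018600464 0.0016504170888715043
chord angle 60.0977483276695
0.6978609625668477 0.7891042780748677 [[213 285 291]
 [245 310 313]]
red px [[213 302]
 [213 303]
 [214 301]
 [214 302]
 [214 303]
 [215 302]
 [215 303]]
blue v [206 305] [225 324]
```

Run:
```python
from h import *
C=cam('top');f,cx,cy,R,t=C;im=cv2.imread('pics/t6.png');h=cv2.cvtColor(im,cv2.COLOR_BGR2HSV)
m=cv2.inRange(h,(105,150,60),(125,255,255))
for u in range(304,316,2):
    q=np.where(m[190:240,u])[0]+190;print(u,q.min() if len(q) else 0,q.max() if len(q) else 0,end=' | ')
yaw=np.radians(-8.77);ux=np.array([np.cos(yaw),np.sin(yaw),0]);uy=np.array([-np.sin(yaw),np.cos(yaw),0]);Z=np.array([0,0,1])
H=np.array([.5972,-.1493,.079]);o=-R.T@t
print()
for th in (54,57,60,63):
    a=np.radians(th);print(th,[np.round(proj(C,H+.085*uy+r*(-np.cos(a)*ux+np.sin(a)*Z)),1) for r in (0,.133,.137)])
for yo in(.088,.092):
    d=R.T@np.array([(302.3-cx)/f,(213.8-cy)/f,1]);q=o+(((H+yo*uy-o)@uy)/(d@uy))*d-H;print('red',q@ux,q[2])
for th in (57,60,63):
  print(th,[np.round(proj(C,H+.09*uy+r*(-np.cos(np.radians(th))*ux+np.sin(np.radians(th))*Z)),1) for r in (.05,.06,.07,.08)])
```

```text
304 0 0 | 306 206 223 | 308 206 224 | 310 206 224 | 312 207 224 | 314 207 224 | 
54 [array([304.2, 207.5]), array([304.1, 226.8]), array([304.1, 227.4])]
57 [array([304.2, 207.5]), array([304.3, 224.4]), array([304.3, 225. ])]
60 [array([304.2, 207.5]), array([304.5, 221.9]), array([304.5, 222.4])]
63 [array([304.2, 207.5]), array([304.7, 219.4]), array([304.7, 219.8])]
red -0.009069652791100448 -0.046385462497384775
red -0.042195142493005565 0.10262632384774424
57 [array([302.5, 213.3]), array([302.5, 214.5]), array([302.5, 215.8]), array([302.4, 217.1])]
60 [array([302.5, 212.4]), array([302.6, 213.5]), array([302.6, 214.6]), array([302.6, 215.7])]
63 [array([302.6, 211.5]), array([302.6, 212.4]), array([302.7, 213.3]), array([302.7, 214.2])]
```

The remaining estimates lie between 57° and 60°, so I nudge the lid up by half a degree and hand in.

Emit:
play_rows(rows=[{"tx": 0.07,"ty": -0.01,"tz": 0.05,"roll": 0},{"tx": 0.15,"ty": -0.02,"tz": 0.1,"roll": 0},{"tx": 0.15,"ty": -0.02,"tz": 0.1,"roll": 0},{"tx": 0.15,"ty": -0.02,"tz": 0.1,"roll": 0},{"tx": 0.15,"ty": -0.02,"tz": 0.1,"roll": 0},{"tx": 0.15,"ty": -0.02,"tz": 0.1,"roll": 0},{"tx": 0.15,"ty": -0.02,"tz": 0.1,"roll": 0},{"tx": 0.15,"ty": -0.02,"tz": 0.1,"roll": 0}])

```text
time_s: 14.83
eef_pos: [0.5086, -0.1378, 0.2186]
tcp_rot: [[0.153, 0.988, -0.0], [0.988, -0.153, -0.0], [-0.0, -0.0, -1.0]]
ft_force: [-4.4, -2.3, 1.3]
opening: 0.0098
grasp_force: 30.0
```

Run:
```python
from h import *
s=ctrl.observe();e=np.array(s['eef_pos']);print(s['time_s'],e,s['ft_force'],s['grasp_force'],np.abs(s['qvel']).max())
p=e[:2]-[.422,-.1238];c=np.hypot(p@[.988,-.1525],e[2]-.0616);a=2*np.degrees(np.arcsin(c/.356));print('chord angle',a)
if 59<a<62: print(ctrl.hand_in())
```

```text
14.8333 [ 0.50860243 -0.13776178  0.21859999] [-4.44378278 -2.25888931  1.31801304] 29.991630613803864 0.001870353045294769
chord angle 60.6814770296214
the job is handed in; nothing more can be done
None
```

The job is handed in at 14.8 s: the adapter stands upright and released in the recess, and the gripper is still holding the lid steady at about 60° (measured between 57° and 61°; I couldn't see its edge meet the red mark directly).

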